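Bring the tube cradle level and pin it

TASK

The tilting tube cradle has been left leaning back. Press its front paddle down until it rests on its stop, so that the cradle is level and the tubes stand upright, then lock it there: take the longer of the two pins from the pin stand and drop it fully home in the guide hole at the cradle's side. Leave the short pin in the stand.

Things in the scene. Friction and masses are not known exactly. Their poses are not given: they have to be found in the camera images.
- bore (a point): Mouth centre of the upright 20 mm guide hole, 143 mm above the bench, in the dark 44x44x20 mm block at the right side of the fixed metal stand of the tilting tube cradle. Frame = the stand's: x to its back, y to its left, z up; its front (-x) faces the robot within 15 deg. Chamfered mouth. Below the block the cradle's steel hub has a matching hole, in line only when the cradle is level.
- cradle (a joint): Tilt in rad: 0 = level, on stop; starts 0.45 to 0.7 = front paddle raised; stays where left. Trunnion axis along the stand's y, 58 mm below bore. Paddle: flat tongue 50 mm wide, centred 105 mm left (+y) of the bore, out to x = -130 mm; level top 46 mm below the bore. Pressing straight down (about 3 N) at x -75, y +105 mm from the bore meets it at any tilt; raised tip under 180 mm high.
- pin_long_mid (a point): Half-way up the long pin, 84 mm tall, 60 g: 12 mm steel shaft 56 mm long, black head 24 mm across, 28 mm high on top (head centre 28 mm above this point, foot 42 mm below; z up along the pin). Stands in a 32 mm deep hole of the fixed grey pin stand (60x120x38 mm), 24 mm of shaft showing. Fully home, its head rests on the guide block and this point is 14 mm below the bore.
- pin_short_mid (a point): Half-way up the short pin, to be left alone in the stand's other hole, 70 mm from the long one: same black head and shaft width, but the shaft is only 24 mm long, so its head sits directly on the stand. Too short to reach the hub.
Things that resemble listed ones, but are neither listed nor needed, are in the scene too. What is shaped like the part that bears pin_long_mid but yellow is not meant.

How it is judged:
By the outcome, as a careful person would: the job done as asked, in the order asked, and still so for the second after the job is handed in, with the robot touching nothing.
It also fails if it takes over 51 s, if anything falls off the work surface, if the arm or the gripper's body presses on something with over 40 N, if the wrist force passes 120 N, or if a joint passes its speed limit or range.

ROBOT

A 7-joint arm with a two-finger parallel gripper is mounted at the origin on a cart in front of the work surface, level with it; the furniture and walls round the work are solid. World frame = base frame: x ahead of the robot, y to its left, z up, the work surface at z = 0. Lengths are in m, angles in rad, forces in N, time in s.
With the tool pointing down it reaches from about 0.35 to 0.9 m from the base axis. Payload 8.1 kg.
Tool frame: the origin (TCP) lies on the centre line of the jaws, within the pads' length; the fingertips stand 19 mm ahead of it and the grasp point (between the pads) is the TCP (arm.tip_reach is the distance from the TCP to the fingertips, in m); z points along the fingers, y is the line along which they close (so a half turn about z gives the same grasp; the last joint's range is limited). The gripper opens to 92 mm and grips with 3 to 60 N. Pads are 19 mm wide; open, the fingers measure 130 mm over their backs; the gripper's body (75 mm by 190 mm) begins 47 mm behind the grasp point.
Start: joints at [1.241, 0.434, 0.025, 1.573, -0.012, 1.134, -0.075], TCP at [0.141, -0.609, 0.21] pointing down, gripper open.
Joint ranges: [-2.62, 2.62], [-0.44, 2.09], [-1.27, 1.32], [0.08, 2.57], [-1.32, 4.46], [0.12, 2], [-2.74, 2.74]. Speed limits (rad/s): [2.22, 2.22, 3.01, 3.01, 3.14, 3.14, 3.14].

INTERFACE

Orientations are given as a rotation vector (axis times angle).
In Python, from cell import arm gives the robot as it stands.
- The arm moves only by the tool arm_command, never from a script. Its argument "targets" is a list that holds one entry, the list of rows, each a list of 6 numbers: the shift along the tool's x, y, z in m, then the turn, a rotation vector about the tool's x, y, z in rad. A call has 1 to 10 rows; each row shifts and turns the commanded pose from where the row before left it, along the tool's axes as they then stand; what a row does not reach is not made up. A row lasts 1/8 s, in which the tool goes at most 62.5 mm and 10.7 degrees, less where a joint would pass 70% of its speed; a pose out of reach is approached as far as the arm can. A call with a gripper value outside its range is refused whole. "jaw" is the finger opening in m, from 0 to 0.0918, set as the call begins (left out, the last holds). The fingers move at their own pace and stop on an object; "newtons" is the grip in N (left out, the last holds). Time passes only in rows, so rows that do not move let the fingers close. It gives the time, the measured TCP pose, the force, the opening and the grip force at its end, in the units of the state.
- arm.observe(): the state, without advancing time (a new reading comes with each control period).
- arm.get_image(name): name is "side" or "top"; returns a dict with "pixels" (480x640x3 uint8, red, green, blue), "z_map" (480x640 float32, m along the optical axis (not along the pixel's ray), 0 where there is no reading), "fx", "fy", "cx", "cy" (pixels), "xyz" and "rotation" of the camera in the world. Camera axes: x right, y down, z forward; pixel columns grow to the right and rows downward; lengths in m; the calibration is good to about 2 mm. A picture is of the moment at which its call begins.
- arm.sign_off(): hands the job in; it is judged then, once.
The state is a dict: "clock": time; "joints": joint angles; "dq": joint speeds; "joint_efforts": joint torques, N m; "position": TCP position; "ee_rot": TCP orientation; "force": force on the tool from outside, world axes, zero at the start; "ft_torque": the same for the moment, N m; "width": opening from 0.0 (shut) to 1.0 (fully open); "gripper_force": force on a finger pad.
Only numpy, scipy, OpenCV 4.12 (cv2) and the standard library are available. Lean on these libraries where they do the work, as an engineer would, in place of code of your own. Each camera call takes 0.05 s, during which the arm holds its last target. There are 200 camera calls.

## Working session

There is one attempt and no reset: what is moved stays moved. The work goes in short steps, Python scripts to look and compute and a tool call to move; the robot and the scene stay as the last step left them, time stands still between calls to the robot, and variables do not carry over. Pictures are saved under pics/ and viewed, at most 10 in all, crops included, and the job is handed in when it is done.

Besides the shell and the picture viewer there is one more tool, called after "Emit:" as name(argument=value, ...) on one line, values as JSON. arm_command: Moves the arm, as the interface text tells. Its arguments: {"type":"object","properties":{"targets":{"type":"array","items":{"type":"array","items":{"type":"array","items":{"type":"number"}}}},"jaw":{"type":"number"},"newtons":{"type":"number"}},"required":["targets"]}

```bash
mkdir -p pics
cat > h.py <<'E'
import numpy as np, cv2
from cell import arm
from scipy.spatial.transform import Rotation as R
def grab(n):
    d=arm.get_image(n); return d
def save(d,name,crop=None,s=1):
    p=d["pixels"][:,:,::-1]
    if crop: u0,v0,u1,v1=crop; p=p[v0:v1,u0:u1]
    cv2.imwrite("pics/"+name,cv2.resize(p,None,fx=s,fy=s,interpolation=cv2.INTER_CUBIC))
def rot(d):
    r=np.array(d["rotation"]); return r if r.shape==(3,3) else R.from_rotvec(r).as_matrix()
def cloud(d):
    v,u=np.mgrid[:480,:640]; z=d["z_map"]
    c=np.stack([(u-d["cx"])/d["fx"]*z,(v-d["cy"])/d["fy"]*z,z],-1)
    return c@rot(d).T+np.array(d["xyz"])
def ray(d,u,v,h):
    r=rot(d)@np.array([(u-d["cx"])/d["fx"],(v-d["cy"])/d["fy"],1]); o=np.array(d["xyz"])
    return o+r*(h-o[2])/r[2]
E
python3 - <<'E'
from h import *
for n in("top","side"):
    d=grab(n); save(d,n+"0.png"); print(n,d["xyz"],np.array(d["rotation"]).round(3).tolist(),d["fx"],d["cx"],d["cy"])
print(arm.observe())
E
```

```text
top [ 0.3939662  -0.10374791  0.94974636] [-2.142, 2.11, -0.19] 575.3729942879208 317.41086965661594 239.61434864111047
side [ 0.37753532 -0.76598522  0.71213391] [-2.266, 0.291, -0.125] 573.6086001903876 318.22438180928583 235.5643293072657
{'clock': 0.1, 'joints': array([ 1.24137308,  0.43513324,  0.02494655,  1.57400782, -0.01155365,
        1.13402593, -0.0750847 ]), 'dq': array([-2.78817495e-04, -1.96941203e-03,  1.70369267e-03, -2.92232078e-03,
        8.17207703e-05,  3.11203672e-04,  8.15045393e-04]), 'joint_efforts': array([ 2.10524202e-03, -6.69125605e+01,  9.87332426e-01, -3.15148401e+01,
       -6.05575950e-02,  3.74622701e-02,  4.94030724e-05]), 'position': array([ 0.14038606, -0.60852266,  0.20913499]), 'ee_rot': array([-3.12002683e+00, -3.55356501e-01,  5.02102695e-04]), 'force': array([ 0.48204419,  0.89881119, -0.25947044]), 'ft_torque': array([-0.00091137,  0.0499534 , -0.02044951]), 'gripper_force': 0.0, 'width': 0.9997800410347257}
```

View pics/top0.png

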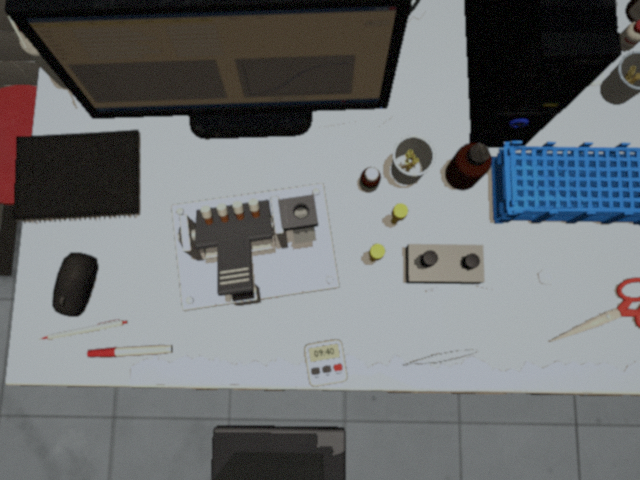

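View pics/side0.png

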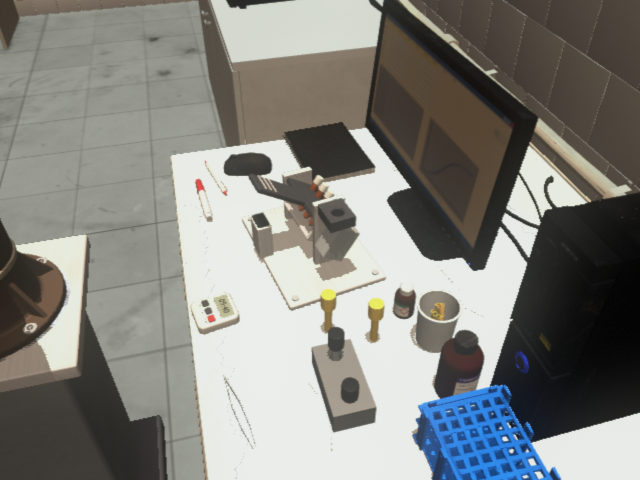

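The top view shows the cradle with its guide block and hole at about (302,211), paddle at about (236,275), and the pin stand with two black heads at (429,259) and (471,262). In the side view these are at (336,340), with shaft showing, and (350,390), sitting on the stand. The yellow lookalikes are at (399,212) and (376,252) in the top view and are not meant. The long pin should be top (429,259) / side (336,340); I'll confirm it by height and in a crop.

Run:
```python
from h import *
t=grab("top"); s=grab("side"); 
save(s,"crop_pins.png",(290,280,410,440),4)
def tri(a,b):
    A=np.zeros((3,3));B=np.zeros(3)
    for d,(u,v) in((t,a),(s,b)):
        o=np.array(d["xyz"]); r=rot(d)@np.array([(u-d["cx"])/d["fx"],(v-d["cy"])/d["fy"],1]); r/=np.linalg.norm(r)
        P=np.eye(3)-np.outer(r,r); A+=P;B+=P@o
    return np.linalg.solve(A,B)
for n,d in(("top",t),("side",s)):
    c=cloud(d); g=d["pixels"].max(-1)
    for nm,(x0,y0,x1,y1) in {"pinL":(418,248,441,270),"pinS":(460,250,483,274)}.items() if n=="top" else {"pinL":(325,325,348,356),"pinS":(338,376,362,405)}.items():
        m=np.zeros(g.shape,bool); m[y0:y1,x0:x1]=g[y0:y1,x0:x1]<60
        P=c[m]; zt=np.percentile(P[:,2],95); T=P[P[:,2]>zt-0.005]
        print(n,nm,m.sum(),"ztop",zt.round(4),"topmean",T.mean(0).round(4),"bbox mid",((T.max(0)+T.min(0))/2).round(4),(T.max(0)-T.min(0)).round(4))
    # guide block top
    m=(abs(c[...,2]-0.143)<0.006)&(abs(c[...,0]-0.45)<.15)&(c[...,1]<.02)&(c[...,1]>-.2)&(g<110)
    k,lab,st,cen=cv2.connectedComponentsWithStats(m.astype(np.uint8))
    for i in np.argsort(-st[1:,4])[:3]+1:
        P=c[lab==i]; r=cv2.minAreaRect((P[:,:2]*1000).astype(np.float32))
        print(n,"blk",st[i].tolist(),cen[i].round(1),P[:,2].mean().round(4),r)
```

```text
top pinL 89 ztop 0.0917 topmean [ 0.5258 -0.2695  0.0896] bbox mid [ 0.5247 -0.2698  0.09  ] [0.0186 0.0187 0.0056]
top pinS 125 ztop 0.0683 topmean [ 0.5265 -0.3407  0.0662] bbox mid [ 0.5247 -0.3402  0.0669] [0.0191 0.0201 0.0072]
top blk [279, 199, 39, 31, 828] [296.6 213.1] 0.1428 ((581.0667724609375, -71.93456268310547), (42.89810562133789, 50.23930740356445), 8.981776237487793)
top blk [232, 257, 21, 15, 175] [242.4 264. ] 0.1418 ((505.81317138671875, 4.135625839233398), (30.836994171142578, 20.02271270751953), 82.13560485839844)
top blk [282, 232, 2, 2, 3] [282.7 232.7] 0.1382 ((550.7771606445312, -50.81782913208008), (0.811207115650177, 1.8393768072128296), 30.54998779296875)Traceback (most recent call last):
  File "<stdin>", line 14, in <module>
    return _quantile_unchecked(
        a, q, axis, out, overwrite_input, method, keepdims, weights)
    return _ureduce(a,
                    func=_quantile_ureduce_func,
    ...<5 lines>...
                    overwrite_input=overwrite_input,
                    method=method)
    r = func(a, **kwargs)
    result = _quantile(arr,
                       quantiles=q,
    ...<2 lines>...
                       out=out,
                       weights=wgt)
    slices_having_nans = np.isnan(arr[-1, ...])
                                  ~~~^^^^^^^^^
IndexError: index -1 is out of bounds for axis 0 with size 0
```

View pics/crop_pins.png

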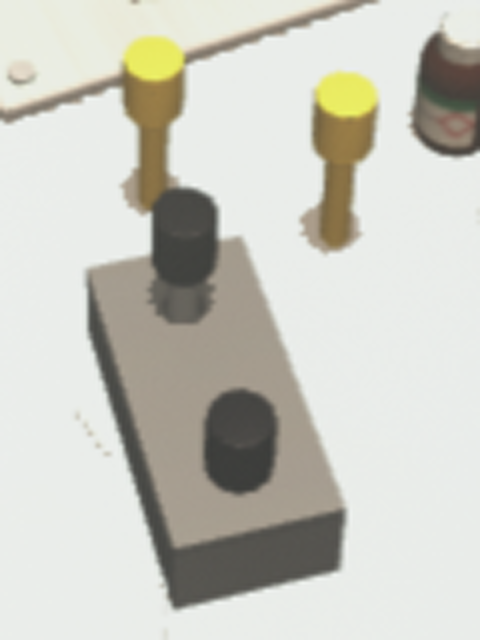

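The crop confirms it: the rear black pin (side px 336,332) shows its shaft below the head, and its top is at 0.0917 m (expected 0.090). The front one (px 350,382) sits directly on the stand. Next I'll get the bore and refine the long pin.

Run:
```python
from h import *
t=grab("top"); s=grab("side")
print("pin side ray",ray(s,336.2,331.8,.09).round(4),"top ray guess",ray(t,429,258.5,.09).round(4))
a=cv2.resize(t["pixels"][170:310,165:345,::-1],None,fx=4.4,fy=4,interpolation=cv2.INTER_CUBIC)
cv2.imwrite("pics/crop_cr_top.png",cv2.resize(t["pixels"][170:310,165:345,::-1],None,fx=4,fy=4,interpolation=cv2.INTER_CUBIC))
b=cv2.resize(s["pixels"][150:310,230:400,::-1],None,fx=3.7,fy=3.7,interpolation=cv2.INTER_CUBIC);cv2.imwrite("pics/crop_cr_side.png",b)
for d,n,w in((t,"top",None),(s,"side",None)):
    c=cloud(d); m=(abs(c[...,2]-.143)<.005)&(c[...,1]<-.03)&(c[...,1]>-.13)&(c[...,0]>.5)&(c[...,0]<.63)
    m=cv2.morphologyEx(m.astype(np.uint8),cv2.MORPH_CLOSE,np.ones((9,9)))
    k,lab,st,cen=cv2.connectedComponentsWithStats(m); i=1+np.argmax(st[1:,4])
    cs,_=cv2.findContours((lab==i).astype(np.uint8),cv2.RETR_EXTERNAL,2)
    px=max(cs,key=cv2.contourArea)[:,0]; P=np.array([ray(d,u,v,.143)[:2] for u,v in px])*1000
    print(n,st[i],cen[i],cv2.minAreaRect(P.astype(np.float32)))
```

```text
pin side ray [ 0.5274 -0.2698  0.09  ] top ray guess [ 0.5239 -0.2696  0.09  ]
top [ 271  194   48   40 1294] [292.76352396 212.00463679] ((580.7273559570312, -66.94884490966797), (56.096466064453125, 62.79570770263672), 9.414321899414062)
side [312 194  45  32 810] [334.9345679 209.7691358] ((580.8706665039062, -70.06642150878906), (56.921485900878906, 69.63245391845703), 7.597790718078613)
```

View pics/crop_cr_top.png

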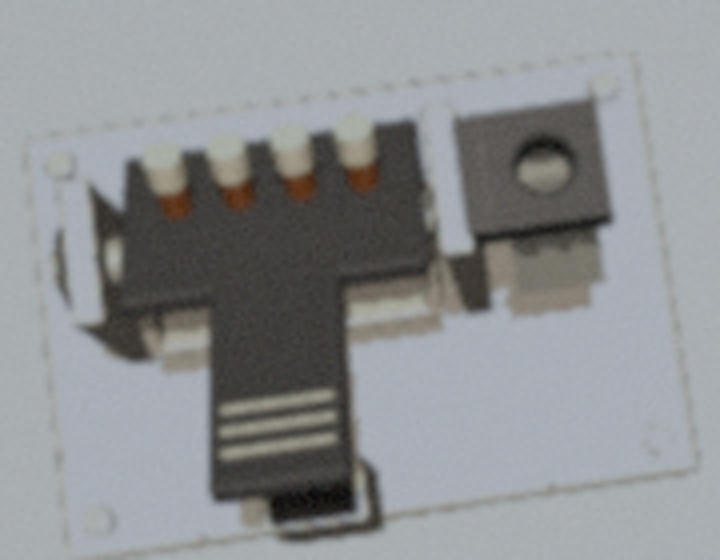

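View pics/crop_cr_side.png

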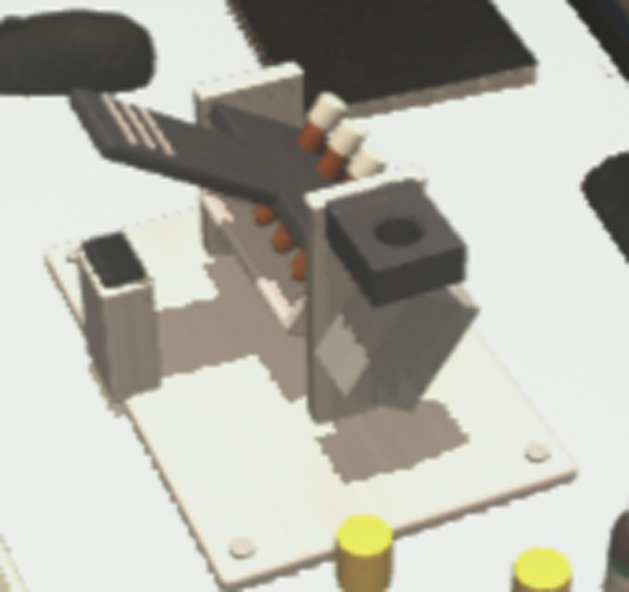

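The hole centre is at top px (300.9,210.6) and side px (337.2,212.1). The stand is yawed about 8°, the paddle is raised, and its stop post sits below it. Now casting rays.

Run:
```python
from h import *
t=grab("top"); s=grab("side")
q=lambda d,u,v,h:ray(d,u,v,h)[:2]
C=lambda x,y:(165+(x+.5)/4-.5,170+(y+.5)/4-.5)
print("bore",q(t,*C(545,164),.143).round(4),q(s,230+398.5/3.7-.5,150+231.5/3.7-.5,.143).round(4))
for a,b in(((30,135),(635,52)),((65,555),(697,470))):
    A,B=q(t,*C(*a),.008),q(t,*C(*b),.008); e=A-B; print("left dir",e.round(4),"yaw deg",np.degrees(np.arctan2(-e[0],e[1])))
bore=(q(t,*C(545,164),.143)+q(s,230+398.5/3.7-.5,150+231.5/3.7-.5,.143))/2
yaw=np.arctan2(-e[0],e[1]); Rz=np.array([[np.cos(yaw),-np.sin(yaw)],[np.sin(yaw),np.cos(yaw)]])
print("press",bore+Rz@[-.075,.105], "tip",bore+Rz@[-.13,.105])
# pin head top-surface dark mask, top view
c=cloud(t); g=t["pixels"].max(-1)
w=g[245:275,415:445]; print(np.unravel_index(w.argmin(),w.shape))
for th in(50,65,80):
    m=np.zeros(g.shape,np.uint8); m[240:280,410:450]=(g[240:280,410:450]<th); 
    k,l,st,cen=cv2.connectedComponentsWithStats(m); i=1+st[1:,4].argmax(); print(th,st[i],cen[i],q(t,*cen[i],.076).round(4))
T=rot(t); st=arm.observe(); print("tool R",R.from_rotvec(st["ee_rot"]).as_matrix().round(3).tolist())
```

```text
bore [ 0.5827 -0.0765] [ 0.5831 -0.0763]
left dir [-0.0399  0.2541] yaw deg 8.929801837613121
left dir [-0.0385  0.257 ] yaw deg 8.521704630716641
press [0.4931841  0.01633152] tip [0.43879131 0.0081814 ]
(np.int64(18), np.int64(8))
50 [420 255  10  12  57] [423.         261.80701754] [ 0.5207 -0.263 ]
65 [419 252  18  16 125] [426.264 259.2  ] [ 0.5248 -0.2681]
80 [415 251  22  17 253] [426.35177866 259.37549407] [ 0.5245 -0.2682]
tool R [[0.974, 0.225, -0.0], [0.225, -0.974, 0.0], [-0.0, -0.0, -1.0]]
```

Run:
```python
from h import *
b=np.array([.583,-.0764]); yaw=.152; Rz=np.array([[np.cos(yaw),-np.sin(yaw)],[np.sin(yaw),np.cos(yaw)]])
for n in("top","side"):
    c=cloud(grab(n)); P=c[c[...,2]>.02]; L=(P[:,:2]-b)@Rz
    w=(L[:,1]>24)if 0 else (L[:,1]>.022)&(L[:,1]<.036)&(abs(L[:,0])<.025); print(n,"wall z",np.percentile(P[w,2],[50,90,98]).round(3))
    w=(L[:,1]>.04)&(L[:,1]<.17)&(abs(L[:,0])<.06); print("tubes z",np.percentile(P[w,2],[90,99.5]).round(3))
    w=(L[:,1]>.07)&(L[:,1]<.14)&(L[:,0]<-.06)&(L[:,0]>-.14); print("paddle z",np.percentile(P[w,2],[90,99]).round(3))
    w=(abs(P[:,1]+.08)<.15)&(P[:,2]>.18)&(P[:,0]>.5); print("monitor min x",np.percentile(P[w,0],[0.2,2]).round(3))
```

```text
top wall z [0.143 0.145 0.145]
tubes z [0.125 0.141]
paddle z [0.163 0.166]
monitor min x [0.76  0.763]
side wall z [0.112 0.144 0.145]
tubes z [0.126 0.141]
paddle z [0.162 0.166]
monitor min x [0.761 0.765]
```

Emit:
arm_command(targets=[[[0.0346,-0.0378,0,0,0,0],[0.0346,-0.0378,0,0,0,0],[0.0346,-0.0378,0,0,0,0],[0.0346,-0.0378,0,0,0,0],[0.0346,-0.0378,0,0,0,0],[0.0346,-0.0378,0,0,0,0],[0.0346,-0.0378,0,0,0,0],[0.0346,-0.0378,0,0,0,0],[0.0346,-0.0378,0,0,0,0],[0.0346,-0.0378,0,0,0,0]]], jaw=0, newtons=20)

```text
clock: 1.75
position: [0.3934, -0.1615, 0.2102]
ee_rot: [3.121, 0.355, 0.001]
force: [0.8, -0.8, -0.4]
width: 0.009
gripper_force: 0.0
```

Emit:
arm_command(targets=[[[0.0346,-0.0378,0,0,0,0],[0.0346,-0.0378,0,0,0,0],[0.0346,-0.0378,0,0,0,0],[0.0346,-0.0378,0,0,0,0],[0,0,0,0,0,0.075],[0,0,0,0,0,0],[0,0,0,0,0,0]]])

```text
clock: 2.62
position: [0.4933, 0.0148, 0.2098]
ee_rot: [3.132, 0.239, -0.0]
force: [-0.2, -0.2, 1.0]
width: 0.003
gripper_force: 0.0
```

```bash
cat >> h.py <<'E'
def to(x,y,z,show=True):
    s=arm.observe(); M=R.from_rotvec(s["ee_rot"]).as_matrix(); p=np.array(s["position"])
    print("t",round(s["clock"],2),"pos",p.round(4),"F",np.round(s["force"],1),"w",round(s["width"]*.0918,4),"gf",round(s["gripper_force"],1),"x",M[:,0].round(3),"z",M[:,2].round(3),"j7",s["joints"][6].round(2))
    print("delta tool",(M.T@(np.array([x,y,z])-p)).round(4))
E
python3 -c "
from h import *
to(.493,.0163,.116)"
```

```text
t 2.62 pos [0.4933 0.0148 0.2098] F [-0.2 -0.2  1. ] w 0.0003 gf 0.0 x [ 0.988  0.152 -0.   ] z [-0. -0. -1.] j7 -1.68
delta tool [-0.0001 -0.0016  0.0938]
```

Emit:
arm_command(targets=[[[0,-0.0015,0.02,0,0,0],[0,0,0.02,0,0,0],[0,0,0.01,0,0,0],[0,0,0.01,0,0,0],[0,0,0.01,0,0,0],[0,0,0.01,0,0,0],[0,0,0.008,0,0,0],[0,0,0,0,0,0]]])

```text
clock: 3.62
position: [0.4931, 0.017, 0.1213]
ee_rot: [-3.132, -0.238, 0.001]
force: [0.3, -0.2, 0.2]
width: 0.008
gripper_force: 0.0
```

Emit:
arm_command(targets=[[[0,0,0.003,0,0,0],[0,0,0.002,0,0,0],[0,0,0,0,0,0]]])

```text
clock: 4.0
position: [0.4934, 0.017, 0.1168]
ee_rot: [3.132, 0.238, 0.0]
force: [-0.0, 1.0, 0.7]
width: 0.006
gripper_force: 0.5
```

Emit:
arm_command(targets=[[[0,0,0.001,0,0,0],[0,0,0.001,0,0,0],[0,0,0,0,0,0]]])

```text
clock: 4.38
position: [0.4933, 0.017, 0.1148]
ee_rot: [3.133, 0.238, -0.0]
force: [-1.2, -0.5, 1.7]
width: 0.002
gripper_force: 0.7
```

```bash
python3 -c "
from h import *
to(.493,.0163,.116)
save(grab('side'),'press.png',(230,100,430,300),3)"
```

```text
t 4.38 pos [0.4933 0.017  0.1148] F [-1.2 -0.5  1.7] w 0.0002 gf 0.7 x [ 0.989  0.151 -0.   ] z [-0. -0. -1.] j7 -1.76
delta tool [-0.0004  0.0006 -0.0012]
```

View pics/press.png

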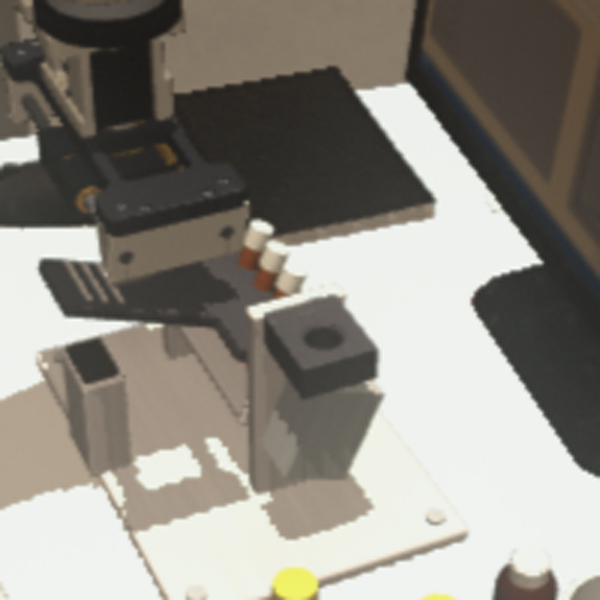

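The cradle has come down only partly: the paddle tip at crop (40,262) is still well above the post at (95,360). I'll measure the paddle from depth.

Run:
```python
from h import *
b=np.array([.583,-.0764]); yaw=.152; Rz=np.array([[np.cos(yaw),-np.sin(yaw)],[np.sin(yaw),np.cos(yaw)]])
d=grab("side"); c=cloud(d)
L=(c[...,:2]-b)@Rz
for px in((243,187),(248,197),(260,193),(275,203),(290,203),(300,195),(255,205),(285,185)):
    u,v=px; print(px,L[v,u].round(3),c[v,u,2].round(3),d["pixels"][v,u])
```

```text
(243, 187) [-0.117  0.126] 0.143 [127 129 122]
(248, 197) [-0.117  0.099] 0.141 [67 66 62]
(260, 193) [-0.094  0.106] 0.137 [111 102  92]
(275, 203) [-0.077  0.081] 0.128 [75 72 68]
(290, 203) [-0.05   0.081] 0.12 [61 57 55]
(300, 195) [-0.019  0.115] 0.105 [57 56 52]
(255, 205) [-0.112  0.08 ] 0.135 [104 105 100]
(285, 185) [-0.079  0.018] 0.207 [118 106  90]
```

Run:
```python
from h import *
print(arm.tip_reach); to(.493,.0163,.116)
b=np.array([.583,-.0764]); yaw=.152; Rz=np.array([[np.cos(yaw),-np.sin(yaw)],[np.sin(yaw),np.cos(yaw)]])
for n in("side","top"):
    d=grab(n); c=cloud(d); L=(c[...,:2]-b)@Rz
    for x in(-.12,-.1,-.08,-.06):
        m=(abs(L[...,0]-x)<.006)&(abs(L[...,1]-.095)<.015)&(c[...,2]>.03); print(n,x,m.sum(),np.percentile(c[m][:,2],[10,50,90]).round(3) if m.any() else "")
save(grab("top"),"press_top.png",(165,120,345,310),3)
```

```text
0.019
t 4.47 pos [0.4933 0.017  0.1148] F [-0.  -0.2  1.6] w 0.0003 gf 0.6 x [ 0.989  0.151 -0.   ] z [ 0. -0. -1.] j7 -1.76
delta tool [-0.0004  0.0006 -0.0012]
side -0.12 125 [0.14  0.333 0.455]
side -0.1 880 [0.063 0.247 0.411]
side -0.08 379 [0.13  0.244 0.279]
side -0.06 410 [0.122 0.244 0.278]
top -0.12 798 [0.602 0.607 0.612]
top -0.1 695 [0.583 0.588 0.593]
top -0.08 564 [0.566 0.57  0.575]
top -0.06 551 [0.544 0.546 0.547]
```

View pics/press_top.png

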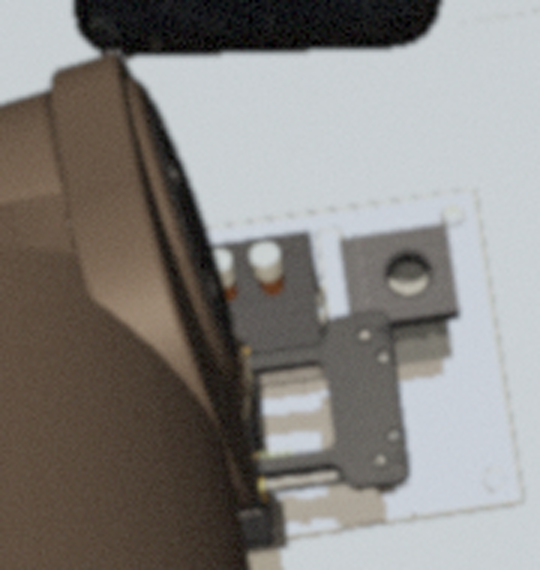

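Emit:
arm_command(targets=[[[0,0,0.002,0,0,0],[0,0,0.002,0,0,0]]])

```text
clock: 4.88
position: [0.4933, 0.017, 0.1107]
ee_rot: [3.132, 0.238, -0.0]
force: [-0.5, -0.2, 1.8]
width: 0.005
gripper_force: 0.9
```

```bash
cat >> h.py <<'E'
b=np.array([.583,-.0764]); yaw=.152; Rz=np.array([[np.cos(yaw),-np.sin(yaw)],[np.sin(yaw),np.cos(yaw)]])
def paddle():
    d=grab("side"); c=cloud(d); L=(c[...,:2]-b)@Rz
    m=(L[...,1]>.078)&(L[...,1]<.11)&(L[...,0]<-.03)&(L[...,0]>-.14)&(c[...,2]>.08)&(c[...,2]<.17)&(d["pixels"].max(-1)<140)
    f=np.polyfit(L[m][:,0],c[m][:,2],1); print("tilt",np.arctan(-f[0]).round(3),"z(-75)",np.polyval(f,-.075).round(4),m.sum(), "xmin",L[m][:,0].min().round(3))
    return d
E
python3 -c "
from h import *
to(.493,.0163,.116);paddle()"
```

```text
t 4.88 pos [0.4933 0.017  0.1107] F [-0.5 -0.2  1.8] w 0.0004 gf 0.9 x [ 0.989  0.151 -0.   ] z [-0. -0. -1.] j7 -1.76
delta tool [-0.0004  0.0006 -0.0053]
tilt 0.145 z(-75) 0.1177 829 xmin -0.121
```

Emit:
arm_command(targets=[[[0,0,0.003,0,0,0],[0,0,0.003,0,0,0],[0,0,0,0,0,0]]])

```text
clock: 5.3
position: [0.4932, 0.017, 0.1045]
ee_rot: [3.133, 0.238, -0.001]
force: [-0.4, -0.8, 0.8]
width: 0.008
gripper_force: 0.2
```

Run:
```python
from h import *
to(.493,.0163,.116);d=paddle()
c=cloud(d);L=(c[...,:2]-b)@Rz
for px in((243,187),(248,197),(260,193),(275,203),(290,203)):
    u,v=px; print(px,L[v,u].round(3),c[v,u,2].round(3),d["pixels"][v,u])
save(d,"press2.png",(230,100,430,300),3)
```

```text
t 5.3 pos [0.4932 0.017  0.1045] F [-0.4 -0.8  0.8] w 0.0007 gf 0.2 x [ 0.989  0.151 -0.   ] z [-0. -0. -1.] j7 -1.76
delta tool [-0.0003  0.0006 -0.0115]
tilt 0.126 z(-75) 0.1129 865 xmin -0.124
(243, 187) [-0.069  0.324] -0.002 [239 242 236]
(248, 197) [-0.114  0.111] 0.131 [70 68 64]
(260, 193) [-0.089  0.124] 0.123 [135 127 115]
(275, 203) [-0.073  0.094] 0.118 [61 59 55]
(290, 203) [-0.047  0.092] 0.111 [58 57 53]
```

View pics/press2.png

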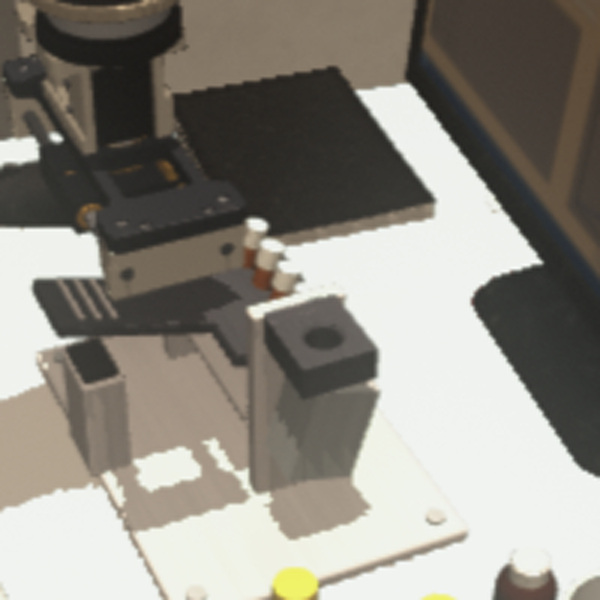

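The paddle follows the tool down and its stripes are at crop (90,300). It isn't at the stop yet. The contact is higher than the nominal tip, so I'll check the gripper body height from depth.

Run:
```python
from h import *
d=grab("side"); c=cloud(d);L=(c[...,:2]-b)@Rz
for u in (270,285,300):
    for v in range(176,204,3): print(u,v,L[v,u].round(3),c[v,u,2].round(3),d["pixels"][v,u])
```

```text
270 176 [-0.102  0.018] 0.23 [67 65 63]
270 179 [-0.308 -0.651] 0.712 [53 52 50]
270 182 [-0.104  0.011] 0.224 [47 47 44]
270 185 [-0.104  0.013] 0.218 [112 102  87]
270 188 [-0.105  0.013] 0.212 [119 108  91]
270 191 [-0.103  0.018] 0.203 [79 73 66]
270 194 [-0.103  0.02 ] 0.196 [118 107  91]
270 197 [-0.104  0.018] 0.192 [120 109  93]
270 200 [-0.079  0.1  ] 0.122 [66 64 59]
270 203 [-0.083  0.091] 0.123 [62 60 56]
285 176 [-0.08   0.013] 0.227 [44 43 41]
285 179 [-0.081  0.012] 0.222 [42 41 39]
285 182 [-0.08   0.014] 0.215 [116 104  89]
285 185 [-0.079  0.019] 0.207 [117 105  89]
285 188 [-0.079  0.018] 0.201 [117 105  89]
285 191 [-0.079  0.019] 0.196 [117 105  89]
285 194 [-0.08   0.019] 0.19 [113 102  86]
285 197 [-0.049  0.11 ] 0.112 [58 57 53]
285 200 [-0.051  0.103] 0.111 [60 57 54]
285 203 [-0.055  0.092] 0.114 [58 56 53]
300 176 [-0.058  0.009] 0.223 [45 43 40]
300 179 [-0.057  0.012] 0.215 [115 103  87]
300 182 [-0.055  0.018] 0.205 [115 103  88]
300 185 [-0.055  0.019] 0.199 [116 104  88]
300 188 [-0.055  0.018] 0.194 [116 103  88]
300 191 [-0.056  0.017] 0.19 [95 86 76]
300 194 [-0.016  0.123] 0.1 [59 57 53]
300 197 [-0.022  0.108] 0.106 [58 55 52]
300 200 [-0.025  0.1  ] 0.105 [58 55 53]
300 203 [-0.029  0.091] 0.106 [85 80 77]
```

Emit:
arm_command(targets=[[[0,0,0.004,0,0,0],[0,0,0.004,0,0,0],[0,0,0.004,0,0,0],[0,0,0.003,0,0,0],[0,0,0,0,0,0]]])

```text
clock: 6.02
position: [0.4932, 0.017, 0.0895]
ee_rot: [-3.133, -0.238, 0.001]
force: [-0.3, -0.1, -0.1]
width: 0.002
gripper_force: 0.0
```

Emit:
arm_command(targets=[[[0,0,0.002,0,0,0],[0,0,0.002,0,0,0],[0,0,0,0,0,0]]])

```text
clock: 6.4
position: [0.4933, 0.017, 0.0857]
ee_rot: [-3.133, -0.238, 0.0]
force: [-0.9, -0.2, 0.6]
width: 0.004
gripper_force: 0.0
```

Run:
```python
from h import *
to(.493,.0163,.116);d=paddle()
```

```text
t 6.4 pos [0.4933 0.017  0.0857] F [-0.9 -0.2  0.6] w 0.0004 gf 0.0 x [ 0.989  0.151 -0.   ] z [-0.  0. -1.] j7 -1.78
delta tool [-0.0004  0.0006 -0.0303]
tilt 0.041 z(-75) 0.1001 771 xmin -0.13
```

Emit:
arm_command(targets=[[[0,0,0.0015,0,0,0],[0,0,0.0015,0,0,0],[0,0,0,0,0,0]]])

```text
clock: 6.82
position: [0.4934, 0.017, 0.0827]
ee_rot: [-3.133, -0.238, -0.0]
force: [0.1, -0.5, -1.1]
width: 0.006
gripper_force: 0.0
```

Emit:
arm_command(targets=[[[0,0,0.001,0,0,0],[0,0,0.001,0,0,0],[0,0,0,0,0,0]]])

```text
clock: 7.2
position: [0.4934, 0.017, 0.0807]
ee_rot: [-3.133, -0.238, -0.0]
force: [-0.7, 0.0, -0.5]
width: 0.007
gripper_force: 0.0
```

Run:
```python
from h import *
to(.493,.0163,.116);d=paddle()
```

```text
t 7.2 pos [0.4934 0.017  0.0807] F [-0.7  0.  -0.5] w 0.0006 gf 0.0 x [0.989 0.151 0.   ] z [ 0.  0. -1.] j7 -1.79
delta tool [-0.0005  0.0006 -0.0353]
tilt 0.011 z(-75) 0.0964 719 xmin -0.13
```

Emit:
arm_command(targets=[[[0,0,0.001,0,0,0],[0,0,0.001,0,0,0],[0,0,0,0,0,0]]])

```text
clock: 7.62
position: [0.4937, 0.0171, 0.0802]
ee_rot: [3.132, 0.238, 0.002]
force: [-6.5, -1.3, 21.6]
width: 0.009
gripper_force: 10.7
```

Emit:
arm_command(targets=[[[0,0,0.001,0,0,0],[0,0,0.001,0,0,0],[0,0,0,0,0,0]]])

```text
clock: 8.0
position: [0.4938, 0.017, 0.08]
ee_rot: [3.131, 0.238, 0.003]
force: [-14.1, -2.3, 48.0]
width: 0.004
gripper_force: 23.6
```

Run:
```python
from h import *
to(.493,.0163,.116);d=paddle();save(d,"press3.png",(230,100,430,300),3)
```

```text
t 8.0 pos [0.4938 0.017  0.08  ] F [-14.1  -2.3  48. ] w 0.0004 gf 23.6 x [0.989 0.151 0.002] z [ 0.002 -0.001 -1.   ] j7 -1.79
delta tool [-0.0008  0.0007 -0.036 ]
tilt 0.01 z(-75) 0.0963 721 xmin -0.13
```

View pics/press3.png

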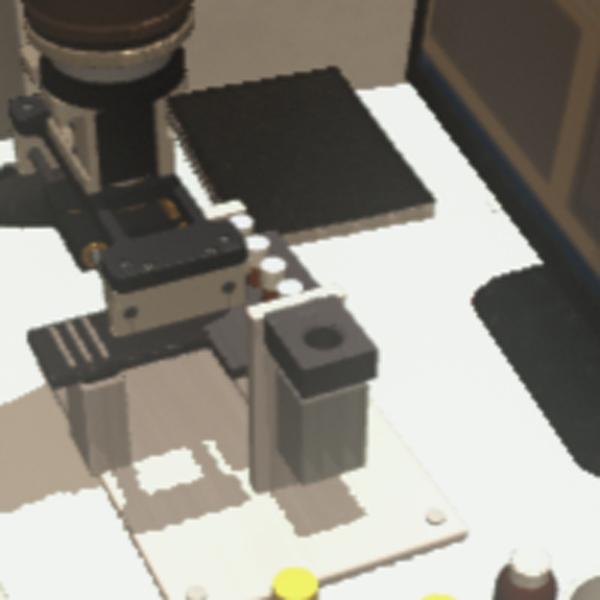

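The paddle is level on its stop (tilt about 0.01, force jumped to 48 N) and the tubes stand upright. The true TCP height appears to be about 36 mm above the reported one. I'll retreat, move over the long pin with the jaws turned 90°, and check that offset there.

Emit:
arm_command(targets=[[[0,0,-0.01,0,0,0],[0,0,-0.045,0,0,0],[0,0,-0.055,0,0,0],[0,0,0,0,0,0],[-0.002,0.048,0,0,0,0],[-0.002,0.048,0,0,0,0],[-0.002,0.048,0,0,0,0],[-0.002,0.048,0,0,0,0],[-0.002,0.048,0,0,0,0],[-0.002,0.048,0,0,0,0]]])

```text
clock: 9.3
position: [0.5248, -0.271, 0.186]
ee_rot: [-3.132, -0.238, 0.001]
force: [0.8, 0.5, 0.2]
width: 0.004
gripper_force: 0.0
```

Emit:
arm_command(targets=[[[0,0,0,0,0,-0.175],[0,0,0,0,0,-0.175],[0,0,0,0,0,-0.175],[0,0,0,0,0,-0.175],[0,0,0,0,0,-0.175],[0,0,0,0,0,-0.175],[0,0,0,0,0,-0.175],[0,0,0,0,0,-0.175],[0,0,0,0,0,-0.171],[0,0,0,0,0,0]]], jaw=0.06)

```text
clock: 10.55
position: [0.5247, -0.2695, 0.1859]
ee_rot: [-2.047, -2.381, -0.0]
force: [-0.2, 0.0, -0.8]
width: 0.654
gripper_force: 0.0
```

Run:
```python
from h import *
to(.526,-.270,.12);d=paddle();save(d,"over_pin.png",(230,120,430,440),1.85)
c=cloud(d)
np.save("c.npy",c)
```

```text
t 10.55 pos [ 0.5247 -0.2695  0.1859] F [-0.2  0.  -0.8] w 0.06 gf 0.0 x [-0.15   0.989  0.001] z [-0.001  0.001 -1.   ] j7 0.25
delta tool [-0.0007  0.0013  0.0659]
tilt -0.027 z(-75) 0.0975 138 xmin -0.13
```

View pics/over_pin.png

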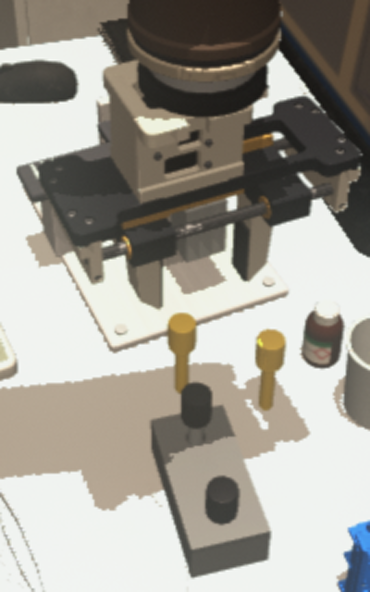

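Over the pin, the fingertips are at about px (311,285) and (362,268). I'll read their positions from the depth map.

Run:
```python
from h import *
c=np.load("c.npy")
for u,vs in((305,range(262,292,3)),(311,range(262,292,3)),(317,range(262,292,3)),(358,range(240,275,3)),(364,range(240,275,3)),(370,range(240,275,3))):
    print(u,[(v,*c[v,u].round(3).tolist()) for v in vs])
```

```text
305 [(262, 0.476, -0.315, 0.277), (265, 0.482, -0.286, 0.245), (268, 0.482, -0.287, 0.24), (271, 0.482, -0.288, 0.236), (274, 0.481, -0.289, 0.232), (277, 0.481, -0.288, 0.227), (280, 0.481, -0.288, 0.221), (283, 0.524, -0.09, 0.011), (286, 0.523, -0.096, 0.01), (289, 0.378, -0.766, 0.712)]
311 [(262, 0.489, -0.287, 0.248), (265, 0.489, -0.287, 0.243), (268, 0.489, -0.288, 0.239), (271, 0.489, -0.286, 0.233), (274, 0.489, -0.287, 0.228), (277, 0.489, -0.287, 0.223), (280, 0.489, -0.286, 0.217), (283, 0.489, -0.285, 0.211), (286, 0.532, -0.102, 0.014), (289, 0.531, -0.105, 0.01)]
317 [(262, 0.498, -0.284, 0.243), (265, 0.498, -0.283, 0.238), (268, 0.498, -0.283, 0.233), (271, 0.498, -0.281, 0.226), (274, 0.497, -0.285, 0.224), (277, 0.498, -0.282, 0.217), (280, 0.497, -0.285, 0.214), (283, 0.497, -0.283, 0.207), (286, 0.543, -0.101, 0.009), (289, 0.541, -0.108, 0.01)]
358 [(240, 0.555, -0.262, 0.247), (243, 0.556, -0.261, 0.241), (246, 0.556, -0.26, 0.235), (249, 0.556, -0.262, 0.232), (252, 0.556, -0.263, 0.227), (255, 0.556, -0.264, 0.223), (258, 0.556, -0.264, 0.218), (261, 0.556, -0.264, 0.213), (264, 0.557, -0.263, 0.206), (267, 0.624, -0.074, 0.009), (270, 0.621, -0.082, 0.011), (273, 0.619, -0.09, 0.011)]
364 [(240, 0.56, -0.272, 0.254), (243, 0.559, -0.273, 0.25), (246, 0.559, -0.273, 0.245), (249, 0.559, -0.274, 0.241), (252, 0.56, -0.274, 0.236), (255, 0.56, -0.275, 0.232), (258, 0.56, -0.273, 0.225), (261, 0.56, -0.276, 0.223), (264, 0.56, -0.275, 0.216), (267, 0.56, -0.277, 0.213), (270, 0.561, -0.275, 0.207), (273, 0.63, -0.091, 0.01)]
370 [(240, 0.566, -0.275, 0.256), (243, 0.566, -0.275, 0.25), (246, 0.566, -0.275, 0.246), (249, 0.567, -0.273, 0.239), (252, 0.567, -0.275, 0.236), (255, 0.567, -0.275, 0.23), (258, 0.568, -0.274, 0.225), (261, 0.568, -0.276, 0.221), (264, 0.569, -0.274, 0.214), (267, 0.645, -0.078, 0.008), (270, 0.642, -0.088, 0.011), (273, 0.639, -0.095, 0.011)]
```

Tips are at z≈0.205 with reported z 0.186, so they stand about 17–18 mm above the reported TCP, which agrees with the paddle contact. Finger midpoint xy matches the reported xy. Going down so the tips end at about z 0.066, 4 mm above the head's lower edge (reported z 0.049).

Emit:
arm_command(targets=[[[0,0.001,0.03,0,0,0],[0,0,0.03,0,0,0],[0,0,0.03,0,0,0],[0,0,0.02,0,0,0],[0,0,0.015,0,0,0],[0,0,0.012,0,0,0],[0,0,0,0,0,0],[0,0,0,0,0,0]]])

```text
clock: 11.6
position: [0.5265, -0.2694, 0.0504]
ee_rot: [2.046, 2.383, 0.0]
force: [0.5, 0.5, 0.5]
width: 0.654
gripper_force: 0.0
```

Emit:
arm_command(targets=[[[0,0,0,0,0,0],[0,0,0,0,0,0],[0,0,0,0,0,0],[0,0,0,0,0,0],[0,0,0,0,0,0]]], jaw=0.01, newtons=25)

```text
clock: 12.22
position: [0.526, -0.2694, 0.0499]
ee_rot: [2.046, 2.383, 0.0]
force: [0.1, -0.0, 0.0]
width: 0.251
gripper_force: 25.0
```

Run:
```python
from h import *
to(.526,-.270,.049)
```

```text
t 12.22 pos [ 0.526  -0.2694  0.0499] F [ 0.1 -0.   0. ] w 0.0231 gf 25.0 x [-0.151  0.988 -0.   ] z [ 0. -0. -1.] j7 0.14
delta tool [-0.0006 -0.0001  0.0009]
```

Emit:
arm_command(targets=[[[0,0,-0.02,0,0,0],[0,0,-0.04,0,0,0],[0,0,-0.05,0,0,0],[0,0,-0.05,0,0,0],[0,0,-0.005,0,0,0],[0.045,0.021,0,0,0,0],[0.045,0.021,0,0,0,0],[0.045,0.021,0,0,0,0],[0.047,0.0224,0,0,0,0],[0,0,0,0,0,0]]])

```text
clock: 13.48
position: [0.5831, -0.0704, 0.2152]
ee_rot: [-2.036, -2.391, -0.004]
force: [-0.9, -1.0, -0.7]
width: 0.251
gripper_force: 25.0
```

Emit:
arm_command(targets=[[[0,0,0,0,0,0],[0,0,0,0,0,0]]])

```text
clock: 13.72
position: [0.5824, -0.0783, 0.2146]
ee_rot: [-2.049, -2.381, 0.002]
force: [0.5, -0.9, -1.1]
width: 0.255
gripper_force: 25.0
```

Run:
```python
from h import *
to(.583,-.0764,.18); d=grab("side"); save(d,"over_bore.png",(270,130,420,270),4)
```

```text
t 13.72 pos [ 0.5824 -0.0783  0.2146] F [ 0.5 -0.9 -1.1] w 0.0234 gf 25.0 x [-0.149  0.989 -0.001] z [-0.001 -0.001 -1.   ] j7 -0.09
delta tool [0.0018 0.0009 0.0346]
```

View pics/over_bore.png

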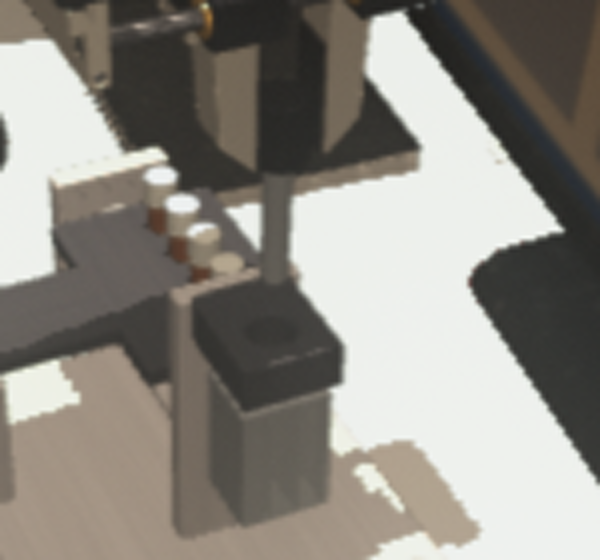

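The held pin's foot is at crop (276,280) and the bore at crop (271,332).

Run:
```python
from h import *
to(.583,-.0764,.18); d=grab("side"); c=cloud(d); C=lambda x,y:(270+(x+.5)/4-.5,130+(y+.5)/4-.5)
f=ray(d,*C(276.5,279),.1705)[:2]; h=ray(d,*C(271,332),.143)[:2]; print("foot",f.round(4),"bore",h.round(4),"diff",(h-f).round(4))
for v in(180,185,190,194): print(v,[ (u,*c[v,u].round(4).tolist()) for u in (337,338,339,340)])
to(.583,-.0764,.18)
```

```text
t 13.78 pos [ 0.5825 -0.0783  0.2146] F [ 0.   0.1 -1. ] w 0.0233 gf 25.0 x [-0.149  0.989 -0.001] z [-0.001 -0.001 -1.   ] j7 -0.09
delta tool [0.0018 0.0008 0.0346]
foot [ 0.5843 -0.0795] bore [ 0.583  -0.0777] diff [-0.0013  0.0018]
180 [(337, 0.5793, -0.0848, 0.2119), (338, 0.5817, -0.0819, 0.2095), (339, 0.5822, -0.0855, 0.2118), (340, 0.5835, -0.0865, 0.2123)]
185 [(337, 0.5795, -0.0844, 0.2023), (338, 0.5819, -0.0818, 0.2), (339, 0.583, -0.0834, 0.201), (340, 0.5842, -0.0847, 0.2016)]
190 [(337, 0.58, -0.0833, 0.1921), (338, 0.5812, -0.0848, 0.1929), (339, 0.583, -0.0841, 0.1921), (340, 0.5842, -0.0855, 0.1928)]
194 [(337, 0.5794, -0.0858, 0.1863), (338, 0.5811, -0.0856, 0.1859), (339, 0.5828, -0.0852, 0.1853), (340, 0.5842, -0.0858, 0.1855)]
t 13.82 pos [ 0.5825 -0.078   0.2147] F [-0.4  0.5 -0.2] w 0.0235 gf 25.0 x [-0.149  0.989 -0.   ] z [-0. -0. -1.] j7 -0.09
delta tool [0.0016 0.0007 0.0347]
```

Emit:
arm_command(targets=[[[0.0017,0,0.01,0,0,0],[0,0,0.01,0,0,0],[0,0,0.01,0,0,0],[0,0,0.01,0,0,0],[0,0,0.006,0,0,0],[0,0,0,0,0,0]]])

```text
clock: 14.58
position: [0.5823, -0.0748, 0.1683]
ee_rot: [-2.046, -2.383, 0.001]
force: [0.3, 0.2, -0.1]
width: 0.259
gripper_force: 25.0
```

Emit:
arm_command(targets=[[[0,0,0.006,0,0,0],[0,0,0.006,0,0,0],[0,0,0.006,0,0,0],[0,0,0,0,0,0]]])

```text
clock: 15.08
position: [0.5822, -0.0749, 0.1502]
ee_rot: [-2.046, -2.383, 0.001]
force: [0.6, -0.2, -2.0]
width: 0.258
gripper_force: 25.0
```

Run:
```python
from h import *
to(.583,-.0764,.133); d=grab("side"); save(d,"insert.png",(270,130,420,270),4)
```

```text
t 15.07 pos [ 0.5822 -0.0749  0.1502] F [ 0.6 -0.2 -2. ] w 0.0237 gf 25.0 x [-0.151  0.988  0.   ] z [-0.001  0.    -1.   ] j7 -0.14
delta tool [-0.0016  0.0006  0.0172]
```

Emit:
arm_command(targets=[[[0,0,0.005,0,0,0],[0,0,0.005,0,0,0],[0,0,0.004,0,0,0],[0,0,0.002,0,0,0],[0,0,0,0,0,0]]])

```text
clock: 15.75
position: [0.5825, -0.0748, 0.1347]
ee_rot: [-2.046, -2.384, 0.0]
force: [-0.3, -0.2, -1.0]
width: 0.253
gripper_force: 25.0
```

Run:
```python
from h import *
to(.583,-.0764,.133); d=grab("side"); c=cloud(d); L=(c[...,:2]-b)@Rz
print([(v,*L[v,337].round(3),c[v,337,2].round(3),d["pixels"][v,337].tolist()) for v in range(185,225,3)])
```

```text
t 15.75 pos [ 0.5825 -0.0748  0.1347] F [-0.3 -0.2 -1. ] w 0.0232 gf 25.0 x [-0.151  0.988 -0.   ] z [-0. -0. -1.] j7 -0.15
delta tool [-0.0016  0.0002  0.0017]
[(185, np.float64(-0.017), np.float64(-0.034), np.float64(0.223), [71, 72, 68]), (188, np.float64(0.112), np.float64(0.239), np.float64(-0.001), [237, 240, 236]), (191, np.float64(0.106), np.float64(0.228), np.float64(0.0), [233, 236, 231]), (194, np.float64(0.001), np.float64(0.005), np.float64(0.175), [44, 43, 41]), (197, np.float64(-0.002), np.float64(-0.003), np.float64(0.176), [44, 43, 41]), (200, np.float64(-0.005), np.float64(-0.009), np.float64(0.175), [47, 46, 43]), (203, np.float64(-0.005), np.float64(-0.01), np.float64(0.17), [45, 44, 42]), (206, np.float64(-0.005), np.float64(-0.011), np.float64(0.165), [45, 44, 41]), (209, np.float64(-0.005), np.float64(-0.01), np.float64(0.158), [45, 45, 42]), (212, np.float64(-0.005), np.float64(-0.01), np.float64(0.152), [46, 45, 42]), (215, np.float64(-0.003), np.float64(-0.005), np.float64(0.142), [91, 87, 80]), (218, np.float64(-0.007), np.float64(-0.015), np.float64(0.144), [64, 62, 58]), (221, np.float64(-0.009), np.float64(-0.018), np.float64(0.141), [64, 63, 58]), (224, np.float64(-0.011), np.float64(-0.024), np.float64(0.14), [57, 56, 53])]
```

Emit:
arm_command(targets=[[[0,0,0.0015,0,0,0],[0,0,0.001,0,0,0],[0,0,0,0,0,0]]])

```text
clock: 16.18
position: [0.5826, -0.0749, 0.1323]
ee_rot: [-2.046, -2.384, 0.0]
force: [0.2, -0.4, -1.5]
width: 0.253
gripper_force: 25.0
```

Emit:
arm_command(targets=[[[0,0,0,0,0,0],[0,0,0,0,0,0],[0,0,0,0,0,0],[0,0,0,0,0,0]]], jaw=0.045)

```text
clock: 16.68
position: [0.5826, -0.0748, 0.1324]
ee_rot: [2.046, 2.384, 0.0]
force: [-0.2, -0.0, 0.3]
width: 0.488
gripper_force: 0.0
```

Emit:
arm_command(targets=[[[0,0,-0.01,0,0,0],[0,0,-0.03,0,0,0],[0,0,-0.04,0,0,0],[0,0,-0.03,0,0,0],[-0.05,0,0,0,0,0],[-0.05,0,0,0,0,0],[-0.05,0,0,0,0,0],[0,0,0,0,0,0],[0,0,0,0,0,0]]])

```text
clock: 17.8
position: [0.6054, -0.2223, 0.2427]
ee_rot: [-2.046, -2.384, -0.001]
force: [0.2, 0.2, 0.2]
width: 0.489
gripper_force: 0.0
```

Run:
```python
from h import *
to(.583,-.0764,.133); d=paddle(); 
for n in("side","top"):
    d=grab(n); c=cloud(d); L=(c[...,:2]-b)@Rz
    m=(np.hypot(L[...,0],L[...,1])<.014)&(c[...,2]>.147)&(c[...,2]<.2); P=c[m]
    if m.any(): T=P[P[:,2]>P[:,2].max()-.006]; print(n,m.sum(),"head top",np.percentile(P[:,2],[50,90,98]).round(4),T.mean(0).round(4))
```

```text
t 17.8 pos [ 0.6054 -0.2223  0.2427] F [0.2 0.2 0.2] w 0.0449 gf 0.0 x [-0.152  0.988  0.001] z [ 0.     0.001 -1.   ] j7 0.15
delta tool [ 0.1476 -0.      0.1098]
tilt -0.012 z(-75) 0.0963 755 xmin -0.131
side 278 head top [0.1653 0.172  0.173 ] [ 0.5835 -0.0789  0.171 ]
top 267 head top [0.1703 0.1721 0.1732] [ 0.5827 -0.0766  0.1707]
```

The head top is at 0.171 m, exactly the seated height, the cradle is level and the gripper is clear. Handing in.

```bash
python3 -c "
from h import *
print(arm.sign_off())"
```

```text
the job is handed in; nothing more can be done
None
```

The cradle is level on its stop and locked: the long pin is fully home in the guide hole (head top measured at 0.171 m, its seated height), the short pin was left alone in the stand, and the job was handed in at about 18 s; I viewed 11 pictures, one over the limit of 10.

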